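# Pack the paint touch-up kit

## Robot

A 6-joint arm with a two-finger parallel gripper is mounted at the origin on a cart in front of the work surface, level with it; the furniture and walls round the work are solid. World frame = base frame: x ahead of the robot, y to its left, z up, the work surface at z = 0. Lengths are in m, angles in rad, forces in N, time in s.
With the tool pointing down it reaches from about 0.35 to 0.975 m from the base axis. Payload 17.4 kg.
Tool frame: the origin (TCP) lies on the mounting face of the last link; the fingertips stand 173 mm ahead of it and the grasp point (between the pads) lies env.grasp_offset ahead of it (env.grasp_offset is the distance from the TCP to the grasp point, in m); z points along the fingers, y is the line along which they close (so a half turn about z gives the same grasp; the last joint's range is limited). The gripper opens to 85 mm and grips with 20 to 120 N. Pads are 22 mm wide; open, the fingers measure 114 mm over their backs; the gripper's body (76 mm by 85 mm) begins 54 mm behind the grasp point. The pads swing forward as they close: fully open they stand 13 mm farther back than shut.
Start: joints at [1.29, 0.116, 1.442, -0, 1.584, -0.038], TCP at [0.162, 0.655, 0.405] pointing down, gripper open.
Joint ranges: [-2.83, 2.83], [-0.83, 2.19], [0.07, 2.5], [-1.14, 4.28], [0.01, 3], [-2.97, 2.97]. Speed limits (rad/s): [1.89, 1.89, 2.22, 3.14, 3.14, 3.14].

## Interface

Orientations are given as a rotation vector (axis times angle).
In Python, from workcell import env gives the robot as it stands.
- The arm moves only by the tool drive_tool, never from a script. Its argument "rows" is a list of rows, each a list of 4 numbers: the shift along the tool's x, y, z in mm, then the turn about the tool's z in rad. In form: [[x, y, z, yaw], ...]. A call has 1 to 10 rows; each row is the pose to reach, as a shift and turn from the pose commanded when the call began, along the tool's axes at that moment; what a row does not reach only later rows make up. A row lasts 1/10 s, in which the tool goes at most 50 mm and 8.59 degrees, less where a joint would pass 70% of its speed; a pose out of reach is approached as far as the arm can. A call with a gripper value outside its range is refused whole. "fingers" is the finger opening in mm, from 0 to 85.4, set as the call begins (left out, the last holds). The fingers move at their own pace and stop on an object; "force" is the grip in N (left out, the last holds). Time passes only in rows, so rows that repeat a pose let the fingers close. It gives the time, the measured TCP pose, the force, the opening and the grip force at its end, in the units of the state.
- env.get_obs(): the state, without advancing time (a new reading comes with each control period).
- env.get_image(name): name is "scene" or "top"; returns (picture, depth): 400x640x3 uint8, red, green, blue; 400x640 float32, m along the optical axis (not along the pixel's ray), 0 where there is no reading.
- env.calibration(name): a dict with "fov_y" (degrees; the focal length in pixels is half the picture's height over the tangent of half this angle, whatever the lens; pixels are square), "cx", "cy" (the principal point, pixels), "rvec" (rotation vector, rad) and "tvec" (3), from world to camera coordinates, as OpenCV has them. Camera axes: x right, y down, z forward; pixel columns grow to the right and rows downward; lengths in m; the calibration is good to about 2 mm. A picture is of the moment at which its call begins. calibration takes no time and is no camera call.
- env.hand_in(): hands the job in; it is judged then, once.
The state is a dict: "clock": time; "joint_pos": joint angles; "joint_velocities": joint speeds; "tau": joint torques, N m; "tcp_pos": TCP position; "ee_rot": TCP orientation; "wrist_force": force on the tool from outside, world axes, zero at the start; "ft_torque": the same for the moment, N m; "finger_gap": opening from 0.0 (shut) to 1.0 (fully open); "gripper_force": force on a finger pad.
Only numpy, scipy, OpenCV 4.12 (cv2) and the standard library are available. Lean on these libraries where they do the work, as an engineer would, in place of code of your own. Each camera call takes 0.05 s, during which the arm holds its last target. There are 200 camera calls.

## Task

Pack the touch-up kit from the things right in front of the robot: between the four orange corners of the grey kit base stack the flat black case first, then the blue-grey sanding block on it with its sanding face down, then the hand-held film gauge on top with its screen up, all lying lengthwise and each centred squarely on the one below. Lay the orange-handled brush flat at the bottom of its cut-out in the yellow-and-black tray, bristles at the wide end. Leave the blue-handled brush and the blue-painted lid where they lie.

Things in the scene. Friction and masses are not known exactly. Their poses are not given: they have to be found in the camera images.
- kit_base: fixed grey plate 112 (x) x 162 (y) x 5 mm with an orange L-shaped guide at each corner, rising to 18 mm above the bench; opening between guides 80 (x) x 130 (y) mm; side gaps for fingers 102 mm wide. Origin: centre of underside, on the bench; z up. The case belongs centred, underside 5 mm above the origin, its y along this y
- brush_tray: fixed tray 110 (x) x 244 (y) mm: yellow floor 4 mm, black edges 14 mm above the bench, pocket along y from -107 to 112 mm: 50 mm wide at the bristle end (y -107 to -76), open to both sides to y -2, 43 wide to y 40, 31 wide to y 112. Origin: centre of underside; z up. The brush belongs with its origin 4 mm above this one, its y along this y, same direction
- case: flat plain black plastic case, 70 (x) x 120 (y) x 22 mm (z), 0.12 kg, to be gripped across its 70 mm; origin at the centre of its underside; z up
- block: blue-grey sanding block with a brown sanding face below, 64 (x) x 118 (y) x 30 mm (z), 0.12 kg; sides straight and 62 to 64 mm apart near the bottom, 56 mm at 22 mm up and rounded above, so grip it low across x; flat on top over 38 x 92 mm; origin at the centre of its underside; z up
- gauge_mid (a point): middle of the underside of the hand-held film gauge right in front of the robot (black body, small screen and buttons on top, yellow band round its edge); its body is 111 mm (x) x 56 mm (y) x 26 mm (z), 0.14 kg, the short probe end is at +x; grip across y, 56 mm; axes: x along its length, z up through the screen
- brush: paint brush with orange handle and pale bristles, lying right in front of the robot, 206 mm long (y), 14 mm thick (z), 0.06 kg: bristles 34 mm wide at y -97 to -57, metal ferrule 38 mm wide at y -59 to -23 (grip it there across x, at y = -41), handle tapering towards its end at y = +103. Centre of mass at y = -8. Origin at the middle of its length, on its underside; z up
- gauge: the same film gauge; origin on its underside, 6.5 mm from point gauge_mid towards the probe end (+x); axes as gauge_mid
- brush_head (a point): point on the brush's underside plane in the bristles, at brush y = -90 mm
- blue_lid: flat round tin lid with blue paint, 68 mm across, 9 mm high; lies among the things and is to be left alone; origin at the centre of its underside
- blue_brush: another brush, blue handle, dark narrower bristles, 206 mm long, far to the right; to be left alone; origin at the middle of its underside

How it is judged:
By the outcome, as a careful person would: the job done as asked, in the order asked, and still so for the second after the job is handed in, with the robot touching nothing.
It also fails if it takes over 106 s, if anything falls off the work surface, if the arm or the gripper's body presses on something with over 40 N, if the wrist force passes 120 N, or if a joint passes its speed limit or range.

## Working session

There is one attempt and no reset: what is moved stays moved. The work goes in short steps, Python scripts to look and compute and a tool call to move; the robot and the scene stay as the last step left them, time stands still between calls to the robot, and variables do not carry over. Pictures are saved under pics/ and viewed, at most 16 in all, crops included, and the job is handed in when it is done.

Besides the shell and the picture viewer there is one more tool, called after "Request:" by a JSON object that holds its "method" and its "body", one argument or row to a line. drive_tool: Moves the arm, as the interface text tells. Its arguments: {"type":"object","properties":{"rows":{"type":"array","items":{"type":"array","items":{"type":"number"}}},"fingers":{"type":"number"},"force":{"type":"number"}},"required":["rows"]}

```bash
mkdir -p pics; ls
cat > h.py <<'E'
import numpy as np, cv2
from scipy.spatial.transform import Rotation as R
from workcell import env
def grab(name,fn):
    im,d=env.get_image(name); cv2.imwrite(f'pics/{fn}.png',im[:,:,::-1]); np.save(f'pics/{fn}.npy',d); return im,d
def cal(name):
    c=env.calibration(name); f=200/np.tan(np.radians(c['fov_y'])/2)
    return c,f,R.from_rotvec(np.ravel(c['rvec'])).as_matrix(),np.ravel(c['tvec'])
def cloud(name,d):
    c,f,Rm,t=cal(name); v,u=np.mgrid[:400,:640]
    P=np.stack([(u-c['cx'])/f*d,(v-c['cy'])/f*d,d],-1); return (P-t)@Rm
def onz(name,u,v,z):
    c,f,Rm,t=cal(name); r=Rm.T@np.array([(u-c['cx'])/f,(v-c['cy'])/f,1]); o=-Rm.T@t
    return o+r*(z-o[2])/r[2]
E
python3 - <<'E'
from h import *
print(env.grasp_offset); print(env.get_obs())
for n in('top','scene'): grab(n,n+'0'); print(n,env.calibration(n))
E
```

```text
pics
0.1547
{'clock': 0.0, 'joint_pos': array([ 1.29023897e+00,  1.16481389e-01,  1.44229169e+00, -1.08157791e-06,
        1.58399597e+00, -3.77655850e-02]), 'joint_velocities': array([ 6.04520272e-04,  1.81298666e-03,  4.49289745e-05, -6.83782814e-04,
        2.70482046e-04, -7.30207943e-04]), 'tau': array([-5.74063670e-03, -7.31980062e+01, -6.32481122e+01, -3.70276302e-04,
        6.18909602e-03, -9.87526255e-05]), 'tcp_pos': array([0.16226653, 0.65521022, 0.40394875]), 'ee_rot': array([-3.80417905e-01, -3.11828776e+00,  1.82467239e-03]), 'wrist_force': array([ 0.30627938, -0.02651089, -0.12542394]), 'ft_torque': array([ 0.00057608, -0.02022476, -0.02743557]), 'gripper_force': 0.0, 'finger_gap': 1.0016633776751431}
top {'fov_y': 53.429799283355585, 'cx': 310.81125481761234, 'cy': 208.64749930082388, 'rvec': array([ 2.19094254, -2.17755365,  0.07113241]), 'tvec': array([-0.12809721,  0.49615056,  1.43845812])}
scene {'fov_y': 55.63340774588007, 'cx': 323.43784099991524, 'cy': 204.0340882914906, 'rvec': array([ 2.21899042, -0.87947936,  0.35096803]), 'tvec': array([-0.48667086,  0.21082236,  1.36343906])}
```

View pics/top0.png

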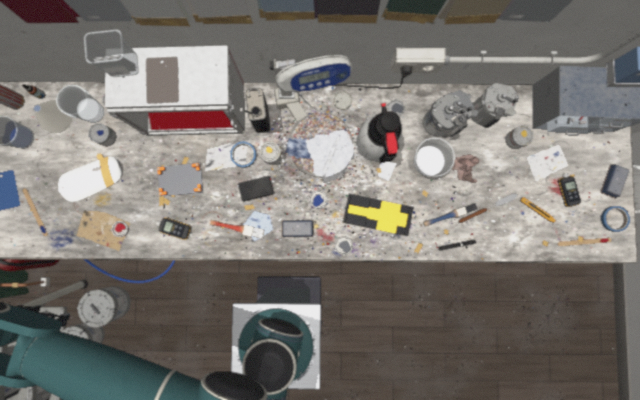

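View pics/scene0.png

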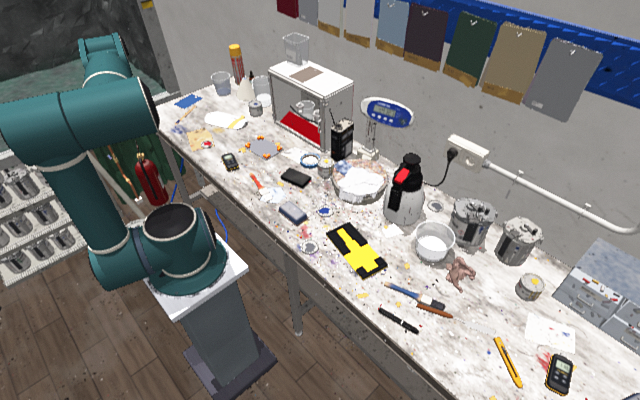

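Run:
```python
import cv2
t=cv2.imread('pics/top0.png'); s=cv2.imread('pics/scene0.png')
a=cv2.resize(t[150:250,150:283],None,fx=6,fy=6,interpolation=cv2.INTER_CUBIC); cv2.imwrite('pics/c1.png',a)
a=cv2.resize(t[150:250,283:416],None,fx=6,fy=6,interpolation=cv2.INTER_CUBIC); cv2.imwrite('pics/c2.png',a)
a=cv2.resize(s[130:280,210:395],None,fx=4,fy=4,interpolation=cv2.INTER_CUBIC); cv2.imwrite('pics/c3.png',a)
```

```text
(no output)
```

View pics/c1.png

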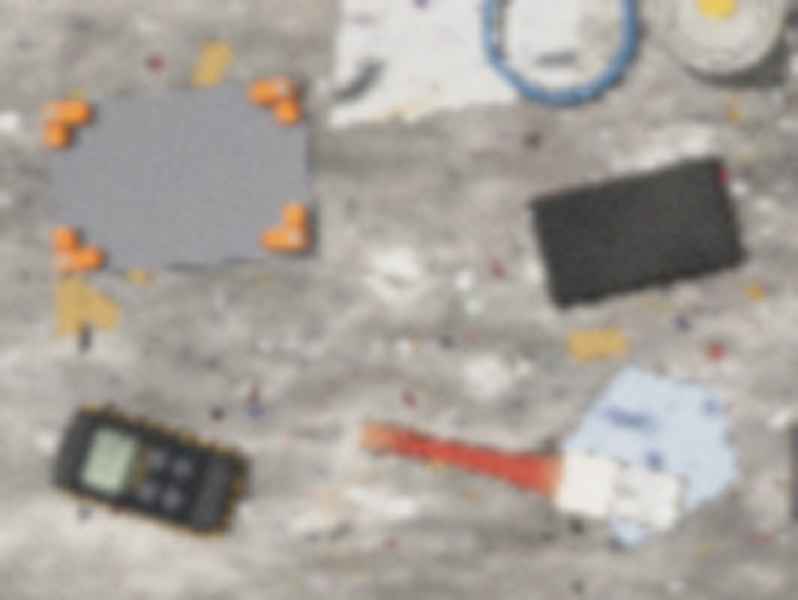

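View pics/c2.png

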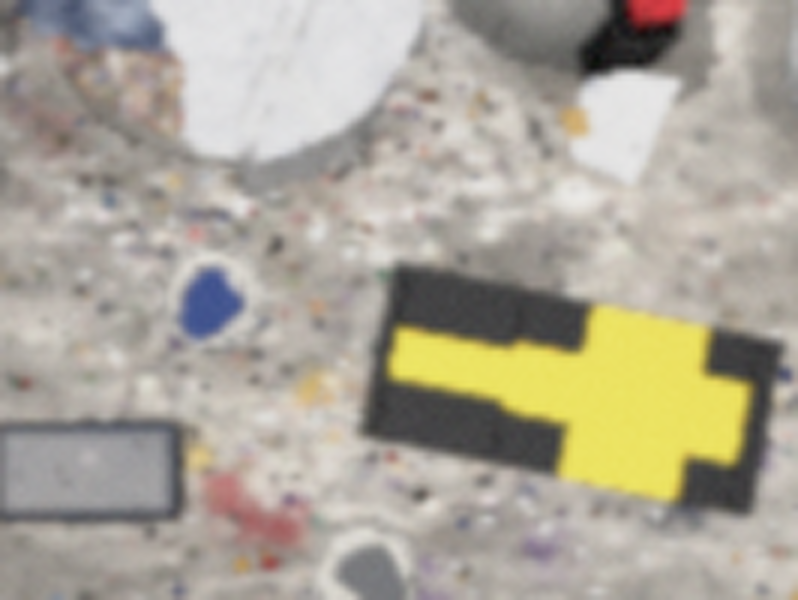

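View pics/c3.png

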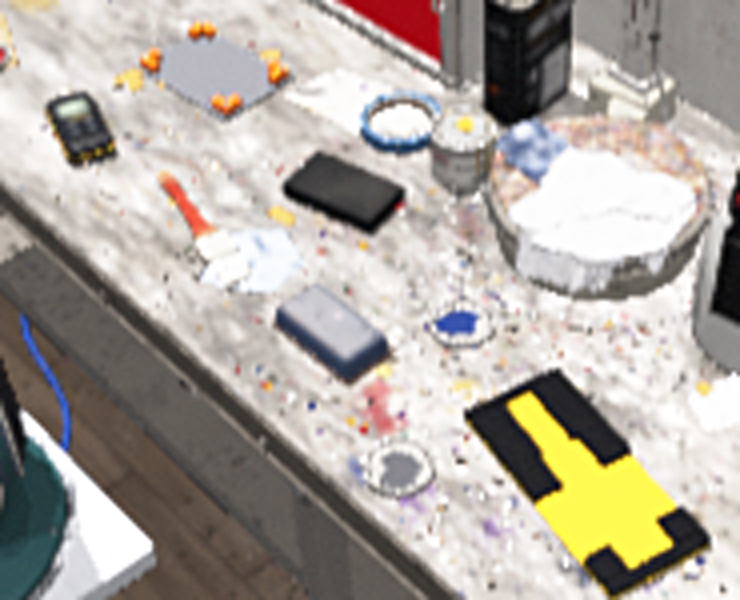

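Run:
```python
from h import *
im=[]
for n in('top',):
    d=np.load(f'pics/{n}0.npy'); P=cloud(n,d); z=P[150:250,150:416,2]*1000
    print(np.percentile(z,[1,10,25,50,75,90,99]))
    a=np.clip((z+5)*6,0,255).astype(np.uint8); a=cv2.applyColorMap(cv2.resize(a,None,fx=3,fy=3,interpolation=0),cv2.COLORMAP_JET); im.append(a)
cv2.imwrite('pics/z.png',np.vstack(im))
for nm,u,v in[('case',256,188),('block',297,229),('gauge',175,229),('base',180,180),('tray',375,213),('trayblk',362,203)]:
    w=P[v-2:v+3,u-2:u+3]; print(nm,w.reshape(-1,3).mean(0).round(4),w[...,2].std().round(4))
c,f,Rm,t=cal('top');print(f,-Rm.T@t)
```

```text
[ -7.9046277   -4.15473563  -1.89022619   1.01274153   5.92527933
  26.89590517 131.0281776 ]
case [0.5644 0.0681 0.0786] 0.2838
block [ 0.4219 -0.0756  0.0298] 0.0029
gauge [0.4193 0.368  0.0247] 0.0028
base [0.6015 0.3617 0.005 ] 0.0026
tray [ 0.4832 -0.3622  0.0024] 0.0034
trayblk [ 0.5193 -0.3132  0.0114] 0.0024
397.3982539300611 [ 0.39637118 -0.13125773  1.46880813]
```

View pics/z.png

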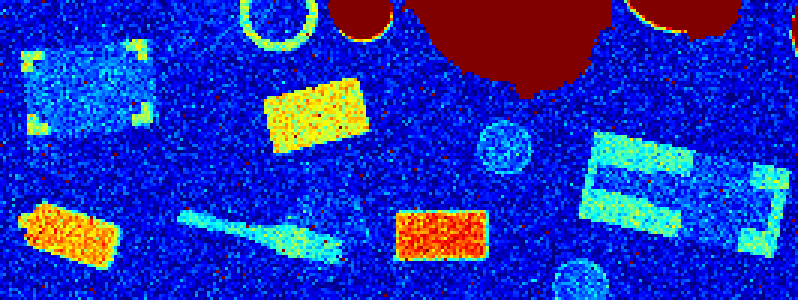

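```bash
cat > fit.py <<'E'
from h import *
from scipy.optimize import minimize
L=lambda sx,sy:[(*sorted((sx*40,sx*56)),*sorted((sy*51,sy*81)),18),(*sorted((sx*30,sx*56)),*sorted((sy*65,sy*81)),18)]
M={}
M['kit']=[(-56,56,-81,81,5)]+sum([L(a,b) for a in(-1,1) for b in(-1,1)],[])
t=[(-55,55,-122,122,4),(-55,55,-122,-107,14),(-55,55,112,122,14)]
for lo,hi,w in[(-107,-76,25),(-2,40,21.5),(40,112,15.5)]: t+=[(-55,-w,lo,hi,14),(w,55,lo,hi,14)]
M['tray']=t
M['case']=[(-35,35,-60,60,22)]
M['block']=[(-32,32,-59,59,14),(-28,28,-57,57,22),(-24,24,-52,52,29)]
M['gauge']=[(-55.5,55.5,-28,28,25)]
M['brush']=[(-17,17,-97,-57,11),(-19,19,-59,-23,14)]+[(-w,w,y,y+21.1,10) for w,y in zip((15,12,9,7,7,7),-23+21*np.arange(6))]
def fit(name,cam,d,x0,box):
    c,f,Rm,tv=cal(cam); u0,u1,v0,v1=box; v,u=np.mgrid[v0:v1,u0:u1]
    o=-Rm.T@tv*1000; r=np.stack([(u-c['cx'])/f,(v-c['cy'])/f,np.ones(u.shape)],-1)@Rm
    zz=cloud(cam,d)[v0:v1,u0:u1,2]*1000
    def model(p):
        out=np.zeros(u.shape); cs,sn=np.cos(p[2]),np.sin(p[2])
        for a,b,e,g,h in M[name]:
            for l in (h,h/2) if h>10 else (h,):
                q=o+r*((l+p[3]-o[2])/r[...,2])[...,None]; X=q[...,0]-p[0]*1000; Y=q[...,1]-p[1]*1000
                x=cs*X+sn*Y; y=-sn*X+cs*Y
                s=np.maximum(np.maximum(a-x,x-b),np.maximum(e-y,y-g)); out=np.maximum(out,(l)*np.clip(.5-s/3,0,1))
        return out+p[3]
    cost=lambda p:np.minimum((model(p)-zz)**2,150).mean()
    best=None
    for dy in(-.1,0,.1):
        q=np.array([x0[0],x0[1],x0[2]+dy,0.])
        S=np.vstack([q]+[q+e for e in np.diag([.008,.008,.06,1.])])
        m=minimize(cost,q,method='Nelder-Mead',options=dict(initial_simplex=S,maxiter=800,xatol=1e-4,fatol=1e-4))
        if best is None or m.fun<best.fun: best=m
    print(name,best.x.round(4),'cost',round(best.fun,2)); return best.x
E
cat > m.py <<'E'
from fit import *
d=np.mean([env.get_image('top')[1] for _ in range(4)]+[np.load('pics/top0.npy')],0); np.save('pics/davg.npy',d)
pi=np.pi
fit('kit','top',d,(.60,.362,.05),(150,210,155,200))
fit('tray','top',d,(.482,-.345,-.2),(335,420,188,240))
fit('case','top',d,(.565,.068,.2),(232,280,170,206))
fit('block','top',d,(.422,-.076,0),(275,320,214,245))
fit('gauge','top',d,(.42,.36,1.3),(160,194,210,245))
fit('brush','top',d,(.43,.16,-.2),(203,272,214,242))
E
python3 m.py
```

```text
kit [ 0.6055  0.3642  0.1093 -0.79  ] cost 9.1
tray [ 0.4784 -0.3703 -0.1991 -0.9689] cost 5.56
case [ 0.5716  0.0803  0.2452 -0.8955] cost 6.06
block [ 0.426  -0.0736  0.0077 -0.6119] cost 8.44
gauge [ 0.4233  0.3746  1.2708 -0.6544] cost 7.51
brush [ 0.426   0.1466 -0.2122  0.0569] cost 8.14
```

```bash
cat > ov.py <<'E'
from fit import *
def ov(imfn,poses,box,s,out,cam='top'):
    im=cv2.imread(imfn); c,f,Rm,t=cal(cam); u0,u1,v0,v1=box
    a=cv2.resize(im[v0:v1,u0:u1],None,fx=s,fy=s,interpolation=cv2.INTER_CUBIC)
    for n,p in poses.items():
        for x0,x1,y0,y1,h in M[n]:
            z0=p[3]/1000 if len(p)>3 else 0
            q=np.array([(x0,y0),(x1,y0),(x1,y1),(x0,y1)])/1000
            cs,sn=np.cos(p[2]),np.sin(p[2]); w=np.c_[p[0]+cs*q[:,0]-sn*q[:,1],p[1]+sn*q[:,0]+cs*q[:,1],np.full(4,h/1000+z0)]
            k=w@Rm.T+t; uv=k[:,:2]/k[:,2:]*f+[c['cx'],c['cy']]
            cv2.polylines(a,[np.int32(((uv+.5-[u0,v0])*s-.5).round())],True,(255,0,255),1,cv2.LINE_AA)
    cv2.imwrite(out,a); return a
E
python3 - <<'E'
from ov import *
P=dict(kit=(.6055,.3642,.1093),tray=(.4784,-.3703,-.1991),case=(.5716,.0803,.2452),block=(.426,-.0736,.0077),gauge=(.4233,.3746,1.2708),brush=(.426,.1466,-.2122))
a=ov('pics/top0.png',P,(150,283,155,245),6,'pics/o1.png');
b=ov('pics/top0.png',P,(272,420,190,245),5,'pics/o2.png')
b=b[:,:a.shape[1]] if b.shape[1]>a.shape[1] else b
cv2.imwrite('pics/o.png',np.vstack([a,cv2.copyMakeBorder(b,0,0,0,a.shape[1]-b.shape[1],0)])[:])
z=cv2.imread('pics/o.png'); print(z.shape); cv2.imwrite('pics/o.png',cv2.resize(z,None,fx=600/z.shape[0],fy=600/z.shape[0],interpolation=cv2.INTER_AREA))
E
```

```text
(815, 798, 3)
```

View pics/o.png

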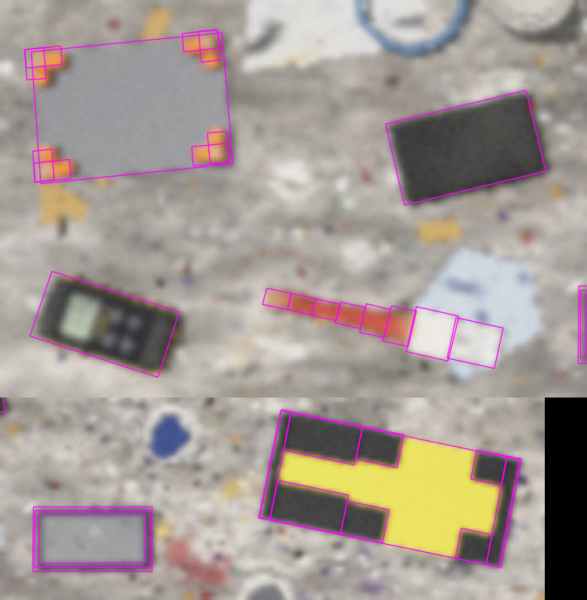

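Run:
```python
from h import *
im=cv2.imread('pics/top0.png').astype(int); d=np.load('pics/davg.npy'); z=cv2.medianBlur(cloud('top',d)[...,2].astype(np.float32),3)*1000
b,g,r=im[...,0],im[...,1],im[...,2]; v,u=np.mgrid[:400,:640]
def cen(m,box):
    u0,u1,v0,v1=box; k=m&(u>=u0)&(u<u1)&(v>=v0)&(v<v1); return k.sum(),u[k].mean().round(2),v[k].mean().round(2)
print('case dark',cen(r+g+b<230,(232,280,170,206)),'z',cen(z>11,(232,280,170,206)))
print('gauge dark',cen((r+g+b<260)|(r-b>60),(155,194,214,242)),'z',cen(z>12,(155,194,214,242)))
print('kit or',cen((r-b>90)&(r>190),(155,204,160,198)),'z',cen(z>11,(150,210,160,198)))
print('tray blk',cen(r+g+b<230,(335,420,188,240)),'z',cen(z>9,(335,420,188,240)))
print('tray all',cen((r+g+b<230)|(r-b>90),(338,418,192,236)))
print('kit grey std')
```

```text
case dark (np.int64(526), np.float64(255.68), np.float64(188.83)) z (np.int64(625), np.float64(254.87), np.float64(187.99))
gauge dark (np.int64(284), np.float64(176.89), np.float64(228.48)) z (np.int64(493), np.float64(173.31), np.float64(227.96))
kit or (np.int64(97), np.float64(178.36), np.float64(178.39)) z (np.int64(139), np.float64(177.87), np.float64(178.7))
tray blk (np.int64(664), np.float64(371.81), np.float64(212.94)) z (np.int64(971), np.float64(372.48), np.float64(213.09))
tray all (np.int64(1672), np.float64(378.45), np.float64(214.46))
kit grey std
```

```bash
cat > m2.py <<'E'
from fit import *
d=np.mean([env.get_image('scene')[1] for _ in range(4)]+[np.load('pics/scene0.npy')],0); np.save('pics/sdavg.npy',d)
P=dict(kit=(.6055,.3642,.1093),tray=(.4784,-.3703,-.1991),case=(.5716,.0803,.2452),block=(.426,-.0736,.0077),gauge=(.4233,.3746,1.2708),brush=(.426,.1466,-.2122))
c,f,Rm,t=cal('scene')
print(f,-Rm.T@t)
for n,p in P.items():
    k=Rm@np.array([p[0],p[1],.01])+t; u,v=k[:2]/k[2]*f+[c['cx'],c['cy']]
    r=dict(tray=40,brush=32,kit=28).get(n,22); rv=dict(tray=36,brush=26).get(n,20)
    fit(n,'scene',d,p,(int(u-r),int(u+r),int(v-rv),int(v+rv)))
E
python3 m2.py
```

```text
379.0658418213167 [-0.19081397 -0.93281968  1.11071965]
kit [ 0.603   0.3598  0.1217 -1.1511] cost 11.39
tray [ 0.4763 -0.3744 -0.1992 -1.1731] cost 9.7
case [ 0.569   0.0748  0.2429 -0.6905] cost 12.79
block [ 0.4241 -0.0788  0.0064 -0.7812] cost 6.79
gauge [ 0.4183  0.3684  1.2682 -0.9366] cost 11.69
brush [ 0.423   0.1407 -0.2079 -0.9521] cost 26.74
```

```bash
sed -i "s/M\['gauge'\]=.*/M['gauge']=[(-55.5,55.5,-28,28,26),(55,68.5,-14,14,18)]/" fit.py
cat > go.py <<'E'
import sys
from h import *
def go(x,y,z,phi):
    o=env.get_obs(); T=R.from_rotvec(o['ee_rot']); m=T.as_matrix(); 
    cur=np.arctan2(m[1,1],m[0,1]); dphi=(phi-cur+np.pi/2)%np.pi-np.pi/2
    d=m.T@(np.array([x,y,z])-o['tcp_pos'])*1000
    print('t',round(o['clock'],2),'shift',d.round(1),'turn',round(-dphi,3),'rows',round(max(np.linalg.norm(d)/50,abs(dphi)/.15),1),'j6',o['joint_pos'][5].round(2),'F',o['wrist_force'].round(1),'tilt',m[:,2].round(4))
if __name__=='__main__': go(*map(float,sys.argv[1:5]))
E
python3 - <<'E'
from fit import *
fit('gauge','top',np.load('pics/davg.npy'),(.42,.36,1.3),(155,194,210,245))
fit('gauge','scene',np.load('pics/sdavg.npy'),(.4183,.3684,1.268),(215,245,145,178))
E
python3 go.py .5703 .0776 .26 .244
```

```text
gauge [ 0.4233  0.3744  1.2703 -0.9961] cost 9.19
gauge [ 0.4179  0.3675  1.2689 -1.231 ] cost 7.64
t 0.5 shift [-534.9 -462.6  144.7] turn 1.084 rows 14.4 j6 -0.04 F [-0.2 -0.3  0.3] tilt [-0.e+00 -1.e-04 -1.e+00]
```

Request:
{"method": "drive_tool", "body": {
  "rows": [
    [-535,-463,145,1.084],
    [-535,-463,145,1.084],
    [-535,-463,145,1.084],
    [-535,-463,145,1.084],
    [-535,-463,145,1.084],
    [-535,-463,145,1.084],
    [-535,-463,145,1.084],
    [-535,-463,145,1.084],
    [-535,-463,145,1.084],
    [-535,-463,145,1.084]
  ],
  "fingers": 85,
  "force": 40
}}

```text
clock: 1.5
tcp_pos: [0.4454, 0.2532, 0.3043]
ee_rot: [1.934, 2.475, 0.001]
wrist_force: [0.2, 0.3, 0.3]
finger_gap: 0.991
gripper_force: 0.0
```

```bash
python3 go.py .5703 .0776 .2 .244
```

```text
t 1.5 shift [-200.6   78.7  104.4] turn -0.0 rows 4.8 j6 0.22 F [0.2 0.3 0.3] tilt [ 8.e-04  4.e-04 -1.e+00]
```

Request:
{"method": "drive_tool", "body": {
  "rows": [
    [-201,79,60,0],
    [-201,79,60,0],
    [-201,79,60,0],
    [-201,79,60,0],
    [-201,79,60,0],
    [-201,79,104,0],
    [-201,79,120,0],
    [-201,79,122,0],
    [-201,79,124,0],
    [-201,79,124,0]
  ]
}}

```text
clock: 2.5
tcp_pos: [0.5702, 0.0796, 0.1818]
ee_rot: [1.933, 2.475, 0.002]
wrist_force: [-0.3, -0.8, 0.3]
finger_gap: 0.992
gripper_force: 0.0
```

```bash
python3 go.py .5703 .0776 .176 .244
python3 - <<'E'
from h import *
im,d=grab('scene','s1'); a=cv2.resize(im[120:260,220:400,::-1],None,fx=4,fy=4,interpolation=2); cv2.imwrite('pics/s1c.png',a)
E
```

```text
t 2.5 shift [-2.  -0.4  5.8] turn 0.001 rows 0.1 j6 -0.15 F [-0.3 -0.8  0.3] tilt [ 1.8e-03  2.0e-04 -1.0e+00]
```

View pics/s1c.png

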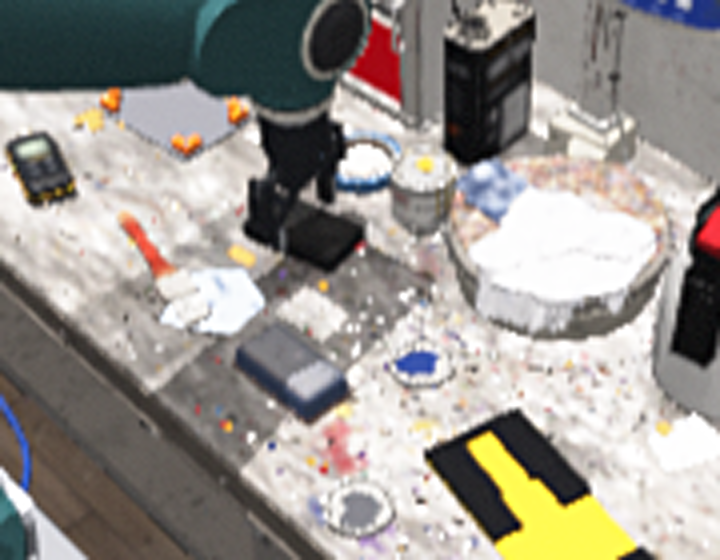

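The gripper straddles the case (finger near crop (262,215), case at (325,235)). Probing gently for the bench.

Request:
{"method": "drive_tool", "body": {
  "rows": [
    [-2,0,3,0],
    [-2,0,5,0],
    [-2,0,7,0],
    [-2,0,8,0],
    [-2,0,9,0]
  ]
}}

```text
clock: 3.05
tcp_pos: [0.5704, 0.0771, 0.1712]
ee_rot: [-1.935, -2.475, 0.0]
wrist_force: [0.3, -0.6, 0.5]
finger_gap: 1.001
gripper_force: 0.0
```

Request:
{"method": "drive_tool", "body": {
  "rows": [
    [0,0,1,0],
    [0,0,2,0],
    [0,0,3,0],
    [0,0,3,0]
  ]
}}

```text
clock: 3.45
tcp_pos: [0.5704, 0.0771, 0.1682]
ee_rot: [-1.935, -2.475, 0.0]
wrist_force: [0.1, -0.0, -0.7]
finger_gap: 0.993
gripper_force: 0.0
```

Request:
{"method": "drive_tool", "body": {
  "rows": [
    [0,0,1,0],
    [0,0,1,0],
    [0,0,1,0],
    [0,0,1,0],
    [0,0,1,0],
    [0,0,1,0],
    [0,0,1,0],
    [0,0,1,0]
  ],
  "fingers": 55,
  "force": 40
}}

```text
clock: 4.25
tcp_pos: [0.5705, 0.0771, 0.1675]
ee_rot: [1.934, 2.475, 0.0]
wrist_force: [-0.1, 0.6, 4.6]
finger_gap: 0.81
gripper_force: 46.0
```

Request:
{"method": "drive_tool", "body": {
  "rows": [
    [0,0,-25,0],
    [0,0,-60,0],
    [0,0,-60,0]
  ]
}}

```text
clock: 4.55
tcp_pos: [0.5713, 0.0772, 0.2315]
ee_rot: [1.932, 2.472, 0.006]
wrist_force: [0.1, -0.1, -1.3]
finger_gap: 0.811
gripper_force: 46.2
```

```bash
python3 -c "
from workcell import env;o=env.get_obs();print(o['finger_gap'],o['gripper_force'],o['wrist_force'])"; python3 go.py .6043 .362 .226 .1155
```

```text
0.8105438595672493 46.23056173324585 [ 0.07576607 -0.10909223 -1.27525464]
t 4.55 shift [268.4 100.8   5.8] turn 0.129 rows 5.7 j6 -0.15 F [ 0.1 -0.1 -1.3] tilt [ 5.3e-03  5.0e-04 -1.0e+00]
```

Request:
{"method": "drive_tool", "body": {
  "rows": [
    [268,101,6,0.129],
    [268,101,6,0.129],
    [268,101,6,0.129],
    [268,101,6,0.129],
    [268,101,6,0.129],
    [268,101,6,0.129],
    [268,101,6,0.129],
    [268,101,6,0.129],
    [268,101,6,0.129]
  ]
}}

```text
clock: 5.45
tcp_pos: [0.6036, 0.3608, 0.2206]
ee_rot: [-2.091, -2.345, 0.002]
wrist_force: [0.5, -0.6, -0.4]
finger_gap: 0.808
gripper_force: 46.1
```

```bash
python3 go.py .6043 .3615 .1735 .1155
python3 - <<'E'
from fit import *
for n in('top','scene'):
    im,d=grab(n,n+'h')
im=cv2.imread('pics/sceneh.png'); t=cv2.imread('pics/toph.png')
a=cv2.resize(im[110:200,210:330],(800,600),interpolation=2); 
cv2.imwrite('pics/hc.png',np.vstack([cv2.resize(im[115:190,220:320],(400,300),interpolation=2),cv2.resize(t[145:220,140:240],(400,300),interpolation=2)]))
E
```

```text
t 5.45 shift [ 0.7  0.8 47.1] turn -0.001 rows 0.9 j6 0.39 F [ 0.5 -0.6 -0.4] tilt [-9.e-04 -7.e-04 -1.e+00]
```

View pics/hc.png

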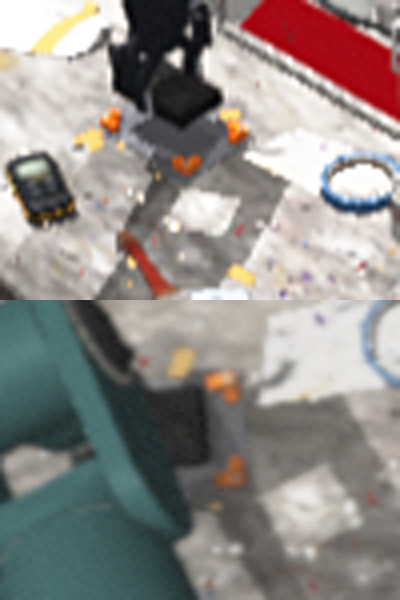

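The case hangs over the base, aligned between the orange guides in both views. Lowering.

Request:
{"method": "drive_tool", "body": {
  "rows": [
    [1,1,20,0],
    [1,1,35,0],
    [1,1,42,0],
    [1,1,44,0],
    [1,1,46,0],
    [1,1,47,0],
    [1,1,47,0]
  ]
}}

```text
clock: 6.25
tcp_pos: [0.6047, 0.3628, 0.1747]
ee_rot: [2.09, 2.345, 0.001]
wrist_force: [-0.3, 0.4, -0.8]
finger_gap: 0.811
gripper_force: 46.1
```

Request:
{"method": "drive_tool", "body": {
  "rows": [
    [0,0,0.5,0],
    [0,0,1,0],
    [0,0,1,0]
  ]
}}

```text
clock: 6.55
tcp_pos: [0.6046, 0.3627, 0.1734]
ee_rot: [2.09, 2.345, 0.0]
wrist_force: [-0.2, 0.3, -1.2]
finger_gap: 0.813
gripper_force: 46.1
```

Request:
{"method": "drive_tool", "body": {
  "rows": [
    [-1,0,0.5,0],
    [-1,0,0.5,0],
    [-1,0,0.5,0]
  ]
}}

```text
clock: 6.85
tcp_pos: [0.6047, 0.3617, 0.1728]
ee_rot: [-2.09, -2.345, 0.0]
wrist_force: [0.6, 0.0, -0.5]
finger_gap: 0.81
gripper_force: 46.1
```

Request:
{"method": "drive_tool", "body": {
  "rows": [
    [0,0,0,0],
    [0,0,0,0],
    [0,0,0,0],
    [0,0,0,0],
    [0,0,-30,0],
    [0,0,-60,0],
    [0,0,-60,0]
  ],
  "fingers": 82
}}

```text
clock: 7.55
tcp_pos: [0.6055, 0.3621, 0.2377]
ee_rot: [2.089, 2.344, 0.009]
wrist_force: [-0.2, 0.4, 0.1]
finger_gap: 0.959
gripper_force: 0.0
```

```bash
python3 go.py .425 -.0762 .22 .007
```

```text
t 7.55 shift [-414.8 -229.7   15.5] turn 0.108 rows 9.5 j6 0.39 F [-0.2  0.4  0.1] tilt [ 0.0054  0.003  -1.    ]
```

Go to above the block, then measure the case in the base.

Request:
{"method": "drive_tool", "body": {
  "rows": [
    [-415,-230,15,0.108],
    [-415,-230,15,0.108],
    [-415,-230,15,0.108],
    [-415,-230,15,0.108],
    [-415,-230,15,0.108],
    [-415,-230,15,0.108],
    [-415,-230,15,0.108],
    [-415,-230,15,0.108],
    [-415,-230,15,0.108],
    [-415,-230,15,0.108]
  ],
  "fingers": 85
}}

```text
clock: 8.55
tcp_pos: [0.4223, -0.0793, 0.2176]
ee_rot: [2.215, 2.227, -0.0]
wrist_force: [1.0, 0.0, -0.3]
finger_gap: 0.993
gripper_force: 0.0
```

```bash
cat > chk.py <<'E'
from fit import *
import sys
n=sys.argv[1]
for cam,kb in(('top',(150,210,155,200)),('scene',None)):
    d=np.mean([env.get_image(cam)[1] for _ in range(6)],0); np.save(f'pics/{n}_{cam}.npy',d)
    c,f,Rm,t=cal(cam); k=Rm@np.array([.604,.362,.02])+t; u,v=k[:2]/k[2]*f+[c['cx'],c['cy']]
    b=(int(u-30),int(u+30),int(v-22),int(v+22))
    M0=M['kit']; k=fit('kit',cam,np.load('pics/davg.npy' if cam=='top' else 'pics/sdavg.npy'),(.604,.362,.115),b)
    cs,sn=np.cos(k[2]),np.sin(k[2])
    # residual model: kit fixed + stacked boxes, fit item pose only
    M['item']=dict(case=[(-35,35,-60,60,27)],block=[(-32,32,-59,59,43),(-28,28,-57,57,50),(-24,24,-52,52,57)],gauge=[(-28,28,-55.5,55.5,83),(-14,14,55,68.5,75)])[n]
    # ignore pixels of low height: raise threshold by clipping
    base=dict(case=19,block=31,gauge=60)[n]
    z=cloud(cam,d)[...,2]; 
    p=fit2(cam,z*1000,k,b,base,M['item']); D=p[:2]-k[:2]
    print(cam,'item-rel mm dx,dy (kit axes)',((cs*D[0]+sn*D[1])*1000).round(2),((-sn*D[0]+cs*D[1])*1000).round(2),'dyaw',(p[2]-k[2]).round(4),'cost',p[3])
E
cat >> fit.py <<'E'
def fit2(cam,z,x0,box,base,parts):
    """pose of item by heights above base only"""
    c,f,Rm,tv=cal(cam); u0,u1,v0,v1=box; v,u=np.mgrid[v0:v1,u0:u1]
    o=-Rm.T@tv*1000; r=np.stack([(u-c['cx'])/f,(v-c['cy'])/f,np.ones(u.shape)],-1)@Rm
    zz=np.maximum(z[v0:v1,u0:u1],base)
    def cost(p):
        out=np.full(u.shape,float(base)); cs,sn=np.cos(p[2]),np.sin(p[2])
        for a,b,e,g,h in parts:
            for l in np.arange(h,base,-3.):
                q=o+r*((l-o[2])/r[...,2])[...,None]; X=q[...,0]-p[0]*1000; Y=q[...,1]-p[1]*1000
                x=cs*X+sn*Y; y=-sn*X+cs*Y
                s=np.maximum(np.maximum(a-x,x-b),np.maximum(e-y,y-g)); out=np.maximum(out,base+(l-base)*np.clip(.5-s/3,0,1))
        return np.minimum((out-zz)**2,150).mean()
    best=None
    for dy in(-.05,0,.05):
        q=np.array([x0[0],x0[1],x0[2]+dy]); S=np.vstack([q]+[q+e for e in np.diag([.008,.008,.06])])
        m=minimize(cost,q,method='Nelder-Mead',options=dict(initial_simplex=S,maxiter=500,xatol=1e-4,fatol=1e-4))
        if best is None or m.fun<best.fun: best=m
    return np.r_[best.x,best.fun]
E
python3 chk.py case; python3 go.py .425 -.0762 .171 .007; python3 -c "
from ov import *
im,_=grab('top','tk'); cv2.imwrite('pics/tkc.png',cv2.resize(im[150:205,145:215,::-1],None,fx=8,fy=8,interpolation=2))"
```

```text
kit [ 0.6054  0.3642  0.1091 -0.8154] cost 9.14
top item-rel mm dx,dy (kit axes) -1.44 -0.1 dyaw 0.008 cost 4.354925419230597
kit [ 0.6032  0.3594  0.1262 -1.0455] cost 19.19
scene item-rel mm dx,dy (kit axes) 0.0 0.0 dyaw -0.05 cost 132.49864574900408
t 9.15 shift [ 0.3  1.  46.8] turn 0.001 rows 0.9 j6 -0.25 F [ 0.6 -0.3  0.4] tilt [-2.e-04  1.e-04 -1.e+00]
```

View pics/tkc.png

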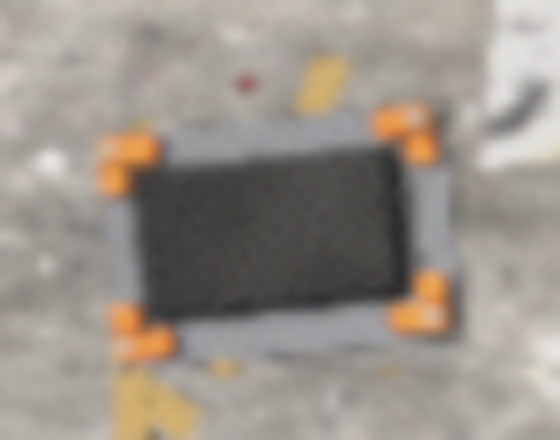

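Case sits centred: grey margins measured at the near and right edges ≈ 21 mm as expected. Now pick the block.

Request:
{"method": "drive_tool", "body": {
  "rows": [
    [0,1,30,0],
    [0,1,42,0],
    [0,1,46,0],
    [0,1,46,0]
  ]
}}

```text
clock: 9.6
tcp_pos: [0.4248, -0.0769, 0.1717]
ee_rot: [-2.213, -2.229, 0.001]
wrist_force: [-1.1, 0.9, 0.0]
finger_gap: 0.991
gripper_force: 0.0
```

Request:
{"method": "drive_tool", "body": {
  "rows": [
    [0,0,0,0],
    [0,0,0,0],
    [0,0,0,0],
    [0,0,0,0],
    [0,0,0,0],
    [0,0,0,0],
    [0,0,0,0]
  ],
  "fingers": 48,
  "force": 40
}}

```text
clock: 10.3
tcp_pos: [0.4252, -0.077, 0.1733]
ee_rot: [2.213, 2.228, 0.001]
wrist_force: [-3.4, 2.4, 11.8]
finger_gap: 0.696
gripper_force: 41.4
```

Request:
{"method": "drive_tool", "body": {
  "rows": [
    [0,0,-30,0],
    [0,0,-80,0],
    [0,0,-80,0]
  ]
}}

```text
clock: 10.6
tcp_pos: [0.426, -0.0772, 0.2584]
ee_rot: [2.208, 2.224, 0.007]
wrist_force: [0.1, 0.2, -1.5]
finger_gap: 0.694
gripper_force: 44.6
```

```bash
python3 go.py .6046 .362 .25 .1155
```

```text
t 10.6 shift [438.  181.6   9.1] turn -0.109 rows 9.5 j6 -0.25 F [ 0.1  0.2 -1.5] tilt [ 0.0087 -0.0021 -1.    ]
```

Request:
{"method": "drive_tool", "body": {
  "rows": [
    [438,182,-5,-0.109],
    [438,182,-5,-0.109],
    [438,182,-5,-0.109],
    [438,182,-5,-0.109],
    [438,182,-5,-0.109],
    [438,182,-5,-0.109],
    [438,182,-5,-0.109],
    [438,182,-5,-0.109],
    [438,182,-5,-0.109],
    [438,182,-5,-0.109]
  ]
}}

```text
clock: 11.6
tcp_pos: [0.6044, 0.3657, 0.2565]
ee_rot: [-2.087, -2.348, -0.001]
wrist_force: [0.3, -0.8, -1.3]
finger_gap: 0.695
gripper_force: 44.6
```

Request:
{"method": "drive_tool", "body": {
  "rows": [
    [0,0,0,0],
    [0,0,0,0],
    [0,0,0,0]
  ]
}}

```text
clock: 11.9
tcp_pos: [0.6036, 0.3615, 0.2568]
ee_rot: [2.09, 2.346, -0.0]
wrist_force: [0.4, -0.2, -2.0]
finger_gap: 0.695
gripper_force: 44.6
```

```bash
python3 go.py .6047 .3613 .205 .1155; python3 -c "
from h import *
im,_=grab('scene','sb'); cv2.imwrite('pics/sbc.png',cv2.resize(im[115:190,220:320,::-1],None,fx=6,fy=6,interpolation=2))"
```

```text
t 11.9 shift [-0.3  1.  51.8] turn -0.0 rows 1.0 j6 0.39 F [ 0.4 -0.2 -2. ] tilt [-1.e-04 -2.e-04 -1.e+00]
```

View pics/sbc.png

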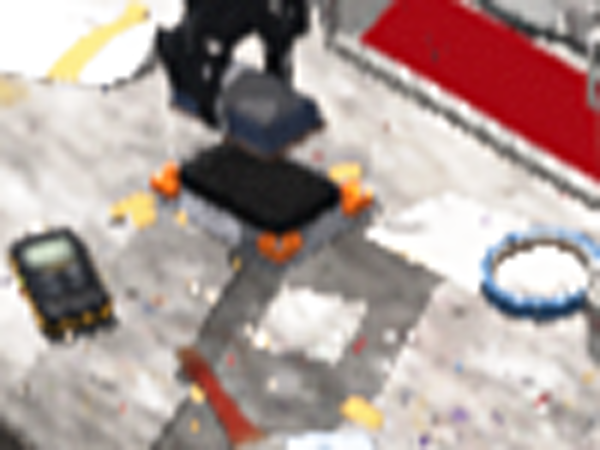

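The block hangs level above the case (crop (265,110)), brown face down. Lowering.

Request:
{"method": "drive_tool", "body": {
  "rows": [
    [0,1,25,0],
    [0,1,45,0],
    [0,1,52,0],
    [0,1,53,0],
    [0,1,54,0],
    [0,1,54,0]
  ]
}}

```text
clock: 12.55
tcp_pos: [0.605, 0.3624, 0.204]
ee_rot: [2.089, 2.346, 0.002]
wrist_force: [0.1, -0.4, -0.6]
finger_gap: 0.693
gripper_force: 44.6
```

Request:
{"method": "drive_tool", "body": {
  "rows": [
    [0,0,0.7,0],
    [0,0,1.4,0],
    [0,0,1.4,0]
  ]
}}

```text
clock: 12.85
tcp_pos: [0.6048, 0.3625, 0.2016]
ee_rot: [2.089, 2.346, 0.0]
wrist_force: [-1.0, 0.4, -1.4]
finger_gap: 0.697
gripper_force: 44.6
```

Request:
{"method": "drive_tool", "body": {
  "rows": [
    [-1,0,0,0],
    [-1,0,0.7,0],
    [-1,0,1.2,0],
    [-1,0,1.2,0]
  ]
}}

```text
clock: 13.25
tcp_pos: [0.6049, 0.3614, 0.2005]
ee_rot: [2.089, 2.346, 0.0]
wrist_force: [-1.3, -2.3, 2.7]
finger_gap: 0.695
gripper_force: 45.2
```

Request:
{"method": "drive_tool", "body": {
  "rows": [
    [0,0,0,0],
    [0,0,0,0],
    [0,0,0,0],
    [0,0,0,0],
    [0,0,-30,0],
    [0,0,-60,0],
    [0,0,-60,0]
  ],
  "fingers": 80
}}

```text
clock: 13.95
tcp_pos: [0.6055, 0.3618, 0.2652]
ee_rot: [2.087, 2.345, 0.009]
wrist_force: [0.2, 0.9, 1.0]
finger_gap: 0.935
gripper_force: 0.0
```

```bash
python3 go.py .425 .1436 .26 -.21; python3 go.py .420 .371 .26 -.301
```

```text
t 13.95 shift [-195.9 -204.6    3.5] turn 0.326 rows 5.7 j6 0.39 F [0.2 0.9 1. ] tilt [ 0.0054  0.003  -1.    ]
t 13.95 shift [  30.6 -183.2    4.2] turn 0.417 rows 3.7 j6 0.39 F [0.2 0.9 1. ] tilt [ 0.0054  0.003  -1.    ]
```

Request:
{"method": "drive_tool", "body": {
  "rows": [
    [-410,-165,-30,0.417],
    [-410,-165,-30,0.417],
    [-410,-165,-30,0.417],
    [-410,-165,-30,0.417],
    [-410,-165,-30,0.417],
    [-410,-165,-30,0.417],
    [-410,-165,-30,0.417],
    [-410,-165,-30,0.417],
    [-410,-165,-30,0.417],
    [-410,-165,-30,0.417]
  ],
  "fingers": 85
}}

```text
clock: 14.95
tcp_pos: [0.4873, -0.0685, 0.2906]
ee_rot: [2.532, 1.857, 0.0]
wrist_force: [-0.1, 0.6, 0.2]
finger_gap: 0.993
gripper_force: 0.0
```

```bash
python3 chk.py block
python3 - <<'E'
from ov import *
im,_=grab('top','tb'); s,_=grab('scene','sb2')
cv2.imwrite('pics/tbc.png',np.vstack([cv2.resize(im[145:245,145:225,::-1],(480,600),interpolation=2)]))
cv2.imwrite('pics/sbc2.png',cv2.resize(s[110:190,215:305,::-1],(450,400),interpolation=2))
a=cv2.imread('pics/tbc.png');b=cv2.copyMakeBorder(cv2.resize(cv2.imread('pics/sbc2.png'),(320,284)),0,316,0,0,0); cv2.imwrite('pics/two.png',np.hstack([a,b]))
E
python3 go.py .420 .371 .26 -.301
```

```text
kit [ 0.6054  0.3642  0.1091 -0.8154] cost 9.14
top item-rel mm dx,dy (kit axes) -1.15 -1.34 dyaw 0.0161 cost 7.302180765760431
kit [ 0.6032  0.3594  0.1262 -1.0455] cost 19.19
scene item-rel mm dx,dy (kit axes) 0.0 0.0 dyaw -0.05 cost 98.97727272727273
t 15.65 shift [ 395.9 -194.4   30.2] turn 0.0 rows 8.8 j6 0.12 F [ 0.  -0.5 -0. ] tilt [-0.  0. -1.]
```

View pics/two.png

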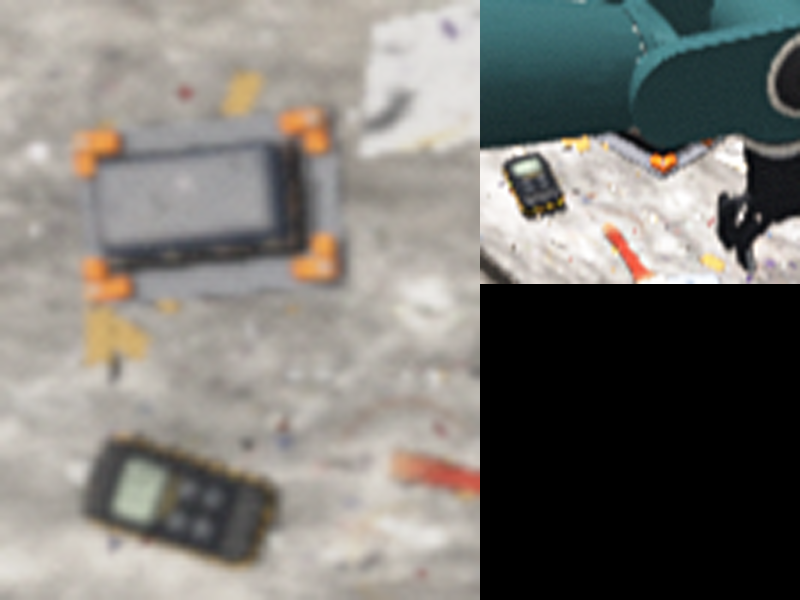

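Run:
```python
from fit import *
print(onz('top',174.5,228,.02),onz('top',173.3,228,.02))
d=np.load('pics/block_top.npy'); z=cloud('top',d)*1000
P=z.reshape(-1,3)
c=np.array([420,370]);ax=np.array([np.cos(1.27),np.sin(1.27)])
r=P[:,:2]-c; a=r@ax; b=r@np.array([-ax[1],ax[0]])
for lo in range(-72,84,4):
    k=(a>=lo)&(a<lo+4)&(abs(b)<50); kk=k&(P[:,2]>11)
    print(lo,kk.sum(),P[kk,2].mean().round(1) if kk.sum() else 0,b[kk].min().round(0) if kk.sum() else 0,b[kk].max().round(0) if kk.sum() else 0)
```

```text
[0.42298553 0.37161342 0.02      ] [0.42295843 0.3759956  0.02      ]
-72 3 251.7 -49.0 31.0
-68 1 266.9 -6.0 -6.0
-64 1 244.2 27.0 27.0
-60 3 257.7 -19.0 22.0
-56 0 0 0 0
-52 8 42.7 -15.0 15.0
-48 24 49.0 -22.0 36.0
-44 21 22.8 -28.0 25.0
-40 20 23.6 -27.0 27.0
-36 16 51.9 -26.0 36.0
-32 17 36.7 -28.0 31.0
-28 19 24.3 -27.0 26.0
-24 18 35.8 -30.0 28.0
-20 18 36.5 -28.0 22.0
-16 17 49.9 -38.0 27.0
-12 20 35.4 -30.0 31.0
-8 19 46.9 -39.0 26.0
-4 18 37.8 -27.0 36.0
0 15 23.7 -30.0 27.0
4 19 35.1 -36.0 26.0
8 18 48.5 -35.0 27.0
12 17 37.0 -30.0 24.0
16 21 55.9 -31.0 25.0
20 19 36.1 -27.0 34.0
24 21 77.0 -48.0 42.0
28 16 65.8 -28.0 43.0
32 21 35.1 -27.0 27.0
36 19 35.5 -32.0 28.0
40 16 37.6 -47.0 25.0
44 18 48.3 -32.0 27.0
48 17 24.2 -29.0 20.0
52 15 37.2 -28.0 26.0
56 9 47.6 -15.0 39.0
60 11 60.5 -47.0 16.0
64 6 58.2 -42.0 6.0
68 5 20.9 -8.0 4.0
72 3 17.4 -7.0 8.0
76 0 0 0 0
80 0 0 0 0
```

Request:
{"method": "drive_tool", "body": {
  "rows": [
    [396,-195,30,0],
    [396,-195,30,0],
    [396,-195,30,0],
    [396,-195,30,0],
    [396,-195,30,0],
    [396,-195,30,0],
    [396,-195,30,0],
    [396,-195,30,0],
    [396,-195,30,0],
    [396,-195,30,0]
  ]
}}

```text
clock: 16.65
tcp_pos: [0.4184, 0.3748, 0.2595]
ee_rot: [-2.525, -1.867, 0.001]
wrist_force: [0.7, -0.1, -1.0]
finger_gap: 0.994
gripper_force: 0.0
```

Request:
{"method": "drive_tool", "body": {
  "rows": [
    [0,0,0,0],
    [0,0,0,0]
  ]
}}

```text
clock: 16.85
tcp_pos: [0.4198, 0.3705, 0.2602]
ee_rot: [2.53, 1.863, -0.0]
wrist_force: [0.1, 0.3, -0.0]
finger_gap: 0.99
gripper_force: 0.0
```

```bash
python3 go.py .4205 .3705 .174 -.301
```

```text
t 16.85 shift [ 0.3  0.7 86.2] turn -0.0 rows 1.7 j6 0.98 F [ 0.1  0.3 -0. ] tilt [-0.e+00 -3.e-04 -1.e+00]
```

Request:
{"method": "drive_tool", "body": {
  "rows": [
    [0,1,40,0],
    [0,1,70,0],
    [0,1,82,0],
    [0,1,86,0],
    [0,1,86,0]
  ]
}}

```text
clock: 17.35
tcp_pos: [0.421, 0.3705, 0.175]
ee_rot: [2.53, 1.862, 0.001]
wrist_force: [-0.4, -0.6, 1.4]
finger_gap: 0.994
gripper_force: 0.0
```

Request:
{"method": "drive_tool", "body": {
  "rows": [
    [0,0,0,0],
    [0,0,0,0],
    [0,0,0,0],
    [0,0,0,0],
    [0,0,0,0],
    [0,0,0,0],
    [0,0,0,0],
    [0,0,0,0]
  ],
  "fingers": 42,
  "force": 40
}}

```text
clock: 18.15
tcp_pos: [0.421, 0.371, 0.176]
ee_rot: [2.529, 1.863, 0.003]
wrist_force: [-2.0, -3.8, 10.4]
finger_gap: 0.631
gripper_force: 41.3
```

Request:
{"method": "drive_tool", "body": {
  "rows": [
    [0,0,-40,0],
    [0,0,-90,0],
    [0,0,-110,0],
    [0,0,-110,0]
  ]
}}

```text
clock: 18.55
tcp_pos: [0.4209, 0.3712, 0.2886]
ee_rot: [-2.529, -1.863, -0.01]
wrist_force: [0.5, -0.0, -1.9]
finger_gap: 0.635
gripper_force: 44.3
```

```bash
python3 go.py .6047 .361 .28 .1155
```

```text
t 18.55 shift [ 44.7 178.5   9.4] turn -0.416 rows 3.7 j6 0.98 F [ 0.5 -0.  -1.9] tilt [ 0.0049  0.0039 -1.    ]
```

Request:
{"method": "drive_tool", "body": {
  "rows": [
    [46,178,5,-0.416],
    [46,178,5,-0.416],
    [46,178,5,-0.416],
    [46,178,5,-0.416],
    [46,178,5,-0.416],
    [46,178,5,-0.416],
    [46,178,5,-0.416]
  ]
}}

```text
clock: 19.25
tcp_pos: [0.6034, 0.3621, 0.2784]
ee_rot: [-2.089, -2.345, 0.002]
wrist_force: [0.2, 0.1, -2.1]
finger_gap: 0.629
gripper_force: 44.3
```

```bash
python3 go.py .6047 .362 .237 .1155; python3 -c "
from h import *
im,_=grab('scene','sg'); cv2.imwrite('pics/sgc.png',cv2.resize(im[105:180,220:320,::-1],None,fx=6,fy=6,interpolation=2))"
```

```text
t 19.25 shift [-0.2  1.3 41.4] turn -0.0 rows 0.8 j6 0.39 F [ 0.2  0.1 -2.1] tilt [-1.1e-03 -5.0e-04 -1.0e+00]
```

View pics/sgc.png

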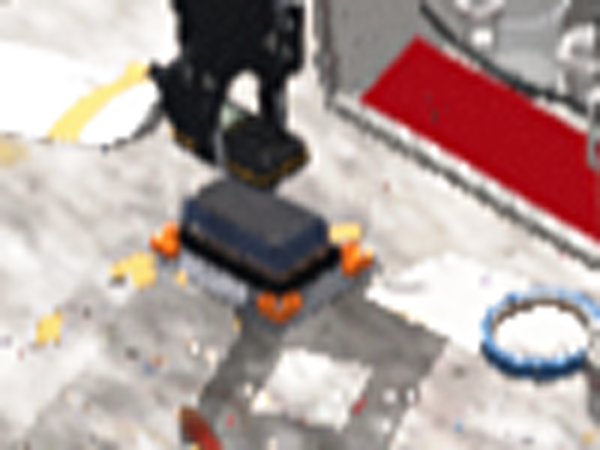

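The gauge hangs level above the neatly stacked block and case. Lowering.

Request:
{"method": "drive_tool", "body": {
  "rows": [
    [-0.5,1,20,0],
    [-0.5,1,36,0],
    [-0.5,1,41,0],
    [-0.5,1,42,0],
    [-0.5,1,43,0],
    [-0.5,1,43,0]
  ]
}}

```text
clock: 19.9
tcp_pos: [0.6053, 0.3617, 0.2369]
ee_rot: [2.09, 2.345, 0.001]
wrist_force: [0.5, 0.0, -1.1]
finger_gap: 0.631
gripper_force: 44.3
```

Request:
{"method": "drive_tool", "body": {
  "rows": [
    [0,0,0.7,0],
    [0,0,1.4,0],
    [0,0,1.4,0]
  ]
}}

```text
clock: 20.2
tcp_pos: [0.6053, 0.3616, 0.2349]
ee_rot: [2.09, 2.345, 0.0]
wrist_force: [-0.4, 0.0, -2.0]
finger_gap: 0.632
gripper_force: 44.3
```

Request:
{"method": "drive_tool", "body": {
  "rows": [
    [0,-0.5,0.7,0],
    [0,-0.5,1.4,0],
    [0,-0.5,1.4,0]
  ]
}}

```text
clock: 20.5
tcp_pos: [0.6048, 0.3615, 0.2334]
ee_rot: [-2.09, -2.345, -0.0]
wrist_force: [-0.6, -0.6, -1.7]
finger_gap: 0.633
gripper_force: 44.3
```

Request:
{"method": "drive_tool", "body": {
  "rows": [
    [0,0,0.5,0],
    [0,0,0.9,0],
    [0,0,0.9,0]
  ]
}}

```text
clock: 20.8
tcp_pos: [0.6048, 0.3615, 0.2334]
ee_rot: [2.09, 2.345, 0.001]
wrist_force: [-3.7, -2.0, 6.2]
finger_gap: 0.637
gripper_force: 45.4
```

Request:
{"method": "drive_tool", "body": {
  "rows": [
    [0,0,0,0],
    [0,0,0,0],
    [0,0,0,0],
    [0,0,0,0],
    [0,0,-30,0],
    [0,0,-70,0],
    [0,0,-70,0]
  ],
  "fingers": 75
}}

```text
clock: 21.5
tcp_pos: [0.6054, 0.3619, 0.3088]
ee_rot: [2.088, 2.344, 0.011]
wrist_force: [0.5, 0.7, 0.4]
finger_gap: 0.881
gripper_force: 0.0
```

```bash
python3 go.py .416 .1036 .26 -.21
```

```text
t 21.5 shift [-235.  -218.1   46.6] turn 0.325 rows 6.5 j6 0.39 F [0.5 0.7 0.4] tilt [ 0.0067  0.0037 -1.    ]
```

Request:
{"method": "drive_tool", "body": {
  "rows": [
    [-235,-218,0,0.325],
    [-235,-218,0,0.325],
    [-235,-218,0,0.325],
    [-235,-218,20,0.325],
    [-235,-218,40,0.325],
    [-235,-218,47,0.325],
    [-235,-218,47,0.325],
    [-235,-218,47,0.325],
    [-235,-218,47,0.325],
    [-235,-218,47,0.325]
  ],
  "fingers": 62
}}

```text
clock: 22.5
tcp_pos: [0.4157, 0.1035, 0.2561]
ee_rot: [2.441, 1.977, 0.001]
wrist_force: [0.8, 0.2, 0.1]
finger_gap: 0.725
gripper_force: 0.0
```

```bash
sed -i "s/(-14,14,55,68.5,75)/(-8,8,55,70,75)/" chk.py; python3 chk.py gauge; python3 -c "
from h import *
im,_=grab('top','tg'); s,_=grab('scene','sg2')
cv2.imwrite('pics/tgc.png',np.hstack([cv2.resize(im[150:205,145:215,::-1],(400,314),interpolation=2),cv2.resize(s[110:165,220:290,::-1],(400,314),interpolation=2)]))"; python3 go.py .416 .1036 .178 -.21
```

```text
kit [ 0.6054  0.3642  0.1091 -0.8154] cost 9.14
top item-rel mm dx,dy (kit axes) -2.68 1.73 dyaw 0.009 cost 7.215465212323074
kit [ 0.6032  0.3594  0.1262 -1.0455] cost 19.19
scene item-rel mm dx,dy (kit axes) -11.6 2.8 dyaw 0.0827 cost 86.63942245749709
t 23.2 shift [ 0.7  0.7 77.5] turn -0.0 rows 1.6 j6 0.39 F [-0.8 -0.1 -0.4] tilt [ 0. -0. -1.]
```

View pics/tgc.png

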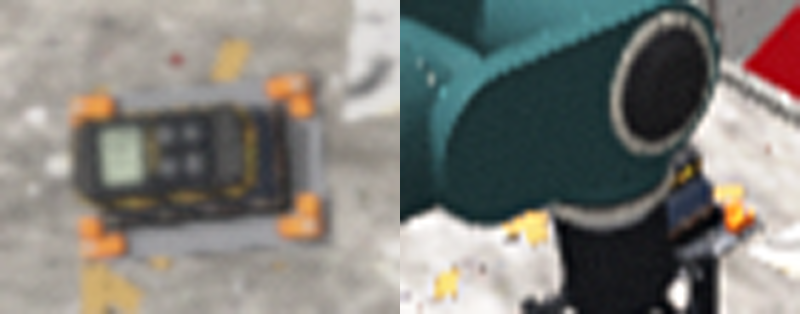

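Request:
{"method": "drive_tool", "body": {
  "rows": [
    [1,1,40,0],
    [1,1,65,0],
    [1,1,75,0],
    [1,1,79,0],
    [1,1,79,0]
  ]
}}

```text
clock: 23.7
tcp_pos: [0.4166, 0.1039, 0.1771]
ee_rot: [2.442, 1.976, 0.0]
wrist_force: [0.1, 0.4, 0.4]
finger_gap: 0.724
gripper_force: 0.0
```

Request:
{"method": "drive_tool", "body": {
  "rows": [
    [0,0,0,0],
    [0,0,0,0],
    [0,0,0,0],
    [0,0,0,0],
    [0,0,0,0],
    [0,0,0,0],
    [0,0,0,0]
  ],
  "fingers": 26,
  "force": 40
}}

```text
clock: 24.4
tcp_pos: [0.4168, 0.1039, 0.1779]
ee_rot: [2.441, 1.976, 0.003]
wrist_force: [-1.8, -1.0, 6.4]
finger_gap: 0.427
gripper_force: 39.6
```

Request:
{"method": "drive_tool", "body": {
  "rows": [
    [0,0,-30,0],
    [0,0,-70,0],
    [0,0,-70,0]
  ]
}}

```text
clock: 24.7
tcp_pos: [0.4174, 0.104, 0.2522]
ee_rot: [2.439, 1.974, 0.011]
wrist_force: [0.2, -0.4, -0.7]
finger_gap: 0.422
gripper_force: 40.7
```

```bash
python3 - <<'E'
import numpy as np
for o,y in(((.4774,-.3724),-.1991),): print(o[0]+np.sin(y)*.041,o[1]-np.cos(y)*.041)
E
python3 go.py .4693 -.4125 .25 -.199
```

```text
0.46929072518814663 -0.4125900443148032
t 24.7 shift [-494.4  158.5    1.9] turn -0.011 rows 10.4 j6 0.39 F [ 0.2 -0.4 -0.7] tilt [ 0.0078  0.0014 -1.    ]
```

Request:
{"method": "drive_tool", "body": {
  "rows": [
    [-494,158,-5,-0.011],
    [-494,158,-5,-0.011],
    [-494,158,-5,-0.011],
    [-494,158,-5,-0.011],
    [-494,158,-5,-0.011],
    [-494,158,-5,-0.011],
    [-494,158,-5,-0.011],
    [-494,158,-5,-0.011],
    [-494,158,-5,-0.011],
    [-494,158,-5,-0.011]
  ]
}}

```text
clock: 25.7
tcp_pos: [0.4658, -0.3959, 0.2515]
ee_rot: [2.431, 1.989, 0.0]
wrist_force: [1.1, 1.2, 0.3]
finger_gap: 0.424
gripper_force: 40.7
```

```bash
python3 go.py .4693 -.4125 .25 -.199
```

```text
t 25.7 shift [-15.5   6.7   1.5] turn -0.0 rows 0.3 j6 -0.55 F [1.1 1.2 0.3] tilt [ 5.e-04 -4.e-04 -1.e+00]
```

Request:
{"method": "drive_tool", "body": {
  "rows": [
    [0,0,0,0],
    [0,0,0,0],
    [0,0,0,0]
  ]
}}

```text
clock: 26.0
tcp_pos: [0.466, -0.393, 0.2513]
ee_rot: [-2.431, -1.99, -0.0]
wrist_force: [-0.1, 0.6, -0.2]
finger_gap: 0.426
gripper_force: 40.7
```

```bash
python3 go.py .4693 -.4125 .186 -.199
cat > kc.py <<'E'
from fit import *
n='gauge';M['k2']=M['kit']
cam='scene'
d=np.mean([env.get_image(cam)[1] for _ in range(4)],0); c,f,Rm,t=cal(cam)
k=Rm@np.array([.604,.362,.02])+t; u,v=k[:2]/k[2]*f+[c['cx'],c['cy']]; b=(int(u-30),int(u+30),int(v-30),int(v+22))
z=cloud(cam,d)[...,2]*1000; k=np.array([.6032,.3597,.1155])
for nm,base,parts in(('gauge',60,[(-28,28,-55.5,55.5,83),(-8,8,55,70,75)]),('blk',31,[(-32,32,-59,59,43),(-28,28,-57,57,55)]),('case',10,[(-35,35,-60,60,27)])):
    zz=z if nm=='gauge' else np.minimum(z,dict(blk=57,case=27)[nm])
    print(nm,fit2(cam,zz,k,b,base,parts).round(4))
E
python3 kc.py; python3 -c "
from h import *
s,_=grab('scene','sf'); t,_=grab('top','tf')
cv2.imwrite('pics/sfc.png',np.hstack([cv2.resize(s[110:165,220:290,::-1],(400,314),interpolation=2),cv2.resize(s[195:272,300:398,::-1],(400,314),interpolation=2)]))"
```

```text
t 26.0 shift [-18.5   7.1  65.3] turn 0.0 rows 1.4 j6 -0.54 F [-0.1  0.6 -0.2] tilt [-1.e-04  3.e-04 -1.e+00]
gauge [6.032000e-01 3.597000e-01 6.550000e-02 1.077221e+02]
blk [ 0.4842  0.2592  0.8085 99.4471]
case [  0.5589   0.2438   0.8923 105.4866]
```

View pics/sfc.png

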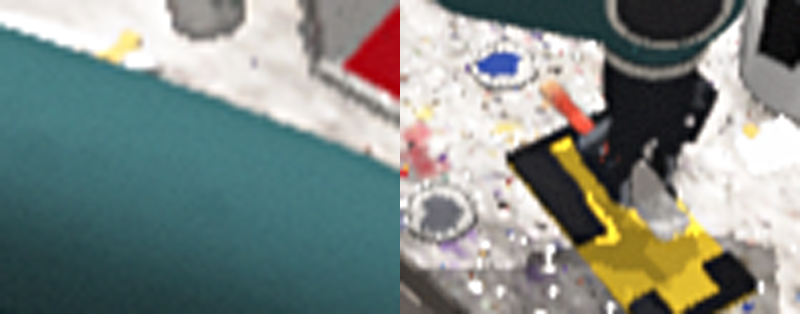

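Request:
{"method": "drive_tool", "body": {
  "rows": [
    [-18.5,7,20,0],
    [-18.5,7,40,0],
    [-18.5,7,58,0],
    [-18.5,7,64,0],
    [-18.5,7,66,0],
    [-18.5,7,66,0]
  ]
}}

```text
clock: 26.9
tcp_pos: [0.4694, -0.4131, 0.186]
ee_rot: [2.43, 1.99, 0.0]
wrist_force: [0.0, -0.4, -0.5]
finger_gap: 0.419
gripper_force: 40.7
```

Request:
{"method": "drive_tool", "body": {
  "rows": [
    [0,0,0,0],
    [0,0,1,0],
    [0,0,1.5,0],
    [0,0,1.5,0]
  ]
}}

```text
clock: 27.3
tcp_pos: [0.4693, -0.4132, 0.184]
ee_rot: [2.431, 1.99, 0.0]
wrist_force: [0.3, 0.0, -1.3]
finger_gap: 0.426
gripper_force: 40.7
```

```bash
python3 go.py .4693 -.4125 .182 -.199
```

```text
t 27.3 shift [ 0.7 -0.1  2. ] turn -0.0 rows 0.0 j6 -0.56 F [ 0.3  0.  -1.3] tilt [ 2.e-04 -2.e-04 -1.e+00]
```

Request:
{"method": "drive_tool", "body": {
  "rows": [
    [0.7,0,1,0],
    [0.7,0,1.6,0],
    [0.7,0,1.6,0]
  ]
}}

```text
clock: 27.6
tcp_pos: [0.4694, -0.4125, 0.1822]
ee_rot: [-2.431, -1.99, -0.0]
wrist_force: [0.1, -0.1, -0.1]
finger_gap: 0.42
gripper_force: 40.7
```

Request:
{"method": "drive_tool", "body": {
  "rows": [
    [0,0,0.5,0],
    [0,0,0.8,0],
    [0,0,0.8,0]
  ]
}}

```text
clock: 27.9
tcp_pos: [0.4694, -0.4125, 0.1819]
ee_rot: [2.431, 1.99, -0.0]
wrist_force: [-3.5, 1.9, 6.1]
finger_gap: 0.426
gripper_force: 41.3
```

Request:
{"method": "drive_tool", "body": {
  "rows": [
    [0,0,0,0],
    [0,0,0,0],
    [0,0,0,0],
    [0,0,-30,0],
    [0,0,-80,0],
    [0,0,-130,0],
    [0,0,-180,0],
    [0,0,-220,0],
    [0,0,-220,0]
  ],
  "fingers": 60
}}

```text
clock: 28.8
tcp_pos: [0.4694, -0.4125, 0.4083]
ee_rot: [2.424, 1.984, 0.002]
wrist_force: [0.2, -0.5, -0.4]
finger_gap: 0.701
gripper_force: 0.0
```

```bash
python3 go.py .42 .1 .41 0.1
```

```text
t 28.8 shift [ 492.6 -149.7   -5.1] turn -0.299 rows 10.3 j6 -0.56 F [ 0.2 -0.5 -0.4] tilt [ 0.0064 -0.006  -1.    ]
```

Request:
{"method": "drive_tool", "body": {
  "rows": [
    [493,-150,-5,-0.3],
    [493,-150,-5,-0.3],
    [493,-150,-5,-0.3],
    [493,-150,-5,-0.3],
    [493,-150,-5,-0.3],
    [493,-150,-5,-0.3],
    [493,-150,-5,-0.3],
    [493,-150,-5,-0.3],
    [493,-150,-5,-0.3],
    [493,-150,-5,-0.3]
  ]
}}

```text
clock: 29.8
tcp_pos: [0.4204, 0.087, 0.4061]
ee_rot: [2.107, 2.33, 0.001]
wrist_force: [0.7, 0.0, -0.2]
finger_gap: 0.701
gripper_force: 0.0
```

```bash
python3 go.py .17 .64 .41 0.5
```

```text
t 29.8 shift [ 575.4 -193.6   -4. ] turn -0.399 rows 12.1 j6 0.04 F [ 0.7  0.  -0.2] tilt [ 6.e-04  1.e-04 -1.e+00]
```

Request:
{"method": "drive_tool", "body": {
  "rows": [
    [575,-194,-4,-0.4],
    [575,-194,-4,-0.4],
    [575,-194,-4,-0.4],
    [575,-194,-4,-0.4],
    [575,-194,-4,-0.4],
    [575,-194,-4,-0.4],
    [575,-194,-4,-0.4],
    [575,-194,-4,-0.4],
    [575,-194,-4,-0.4],
    [575,-194,-4,-0.4]
  ]
}}

```text
clock: 30.8
tcp_pos: [0.213, 0.5422, 0.409]
ee_rot: [1.601, 2.703, -0.0]
wrist_force: [1.1, -0.4, 0.1]
finger_gap: 0.702
gripper_force: 0.0
```

Request:
{"method": "drive_tool", "body": {
  "rows": [
    [95,-20,0,0],
    [95,-20,0,0],
    [95,-20,0,0],
    [95,-20,0,0]
  ]
}}

```text
clock: 31.2
tcp_pos: [0.1506, 0.6147, 0.4085]
ee_rot: [1.599, 2.704, -0.002]
wrist_force: [-0.0, -0.9, 1.4]
finger_gap: 0.707
gripper_force: 0.0
```

```bash
cat > kc2.py <<'E'
from ov import *
S={}
for cam in('scene','top'):
    im,d0=grab(cam,'fin_'+cam); d=np.median([env.get_image(cam)[1] for _ in range(7)],0); c,f,Rm,t=cal(cam)
    kk=Rm@np.array([.604,.362,.02])+t; u,v=kk[:2]/kk[2]*f+[c['cx'],c['cy']]; b=(int(u-30),int(u+30),int(v-30),int(v+22))
    z=cloud(cam,d)[...,2]*1000; k=np.array([.6032,.3597,.1155]) if cam=='scene' else np.array([.6054,.3642,.1155])
    for nm,base,parts in(('gauge',60,[(-28,28,-55.5,55.5,83),(-8,8,55,70,75)]),('blk',31,[(-32,32,-59,59,43),(-28,28,-57,57,56)]),('case',20,[(-35,35,-60,60,27)])):
        zz=z if nm=='gauge' else np.minimum(z,dict(blk=57,case=27)[nm])
        p=fit2(cam,zz,k,b,base,parts); S[cam,nm]=p; print(cam,nm,p.round(4))
    if cam=='top': print(fit('tray',cam,d,(.4784,-.3703,-.199),(335,420,188,240)))
a=cv2.imread('pics/fin_scene.png'); tt=cv2.imread('pics/fin_top.png')
r=lambda i,u0,u1,v0,v1:cv2.resize(i[v0:v1,u0:u1],(400,300),interpolation=2)
cv2.imwrite('pics/fin.png',np.vstack([np.hstack([r(a,230,300,115,167),r(tt,145,213,152,203)]),np.hstack([r(a,300,396,205,277),r(tt,335,423,182,248)])]))
E
python3 kc2.py
```

```text
scene gauge [0.599  0.3611 0.0644 1.3607]
scene blk [0.6055 0.3645 0.0497 6.8939]
scene case [ 0.6104  0.3664 -0.0254  5.2871]
top gauge [0.6026 0.3657 0.1159 2.6082]
top blk [0.6056 0.3672 0.1133 4.7276]
top case [0.6061 0.3667 0.0966 1.4161]
tray [ 0.4784 -0.3702 -0.1999 -0.3786] cost 14.17
[ 0.47842688 -0.37020668 -0.19993797 -0.37862096]
```

View pics/fin.png

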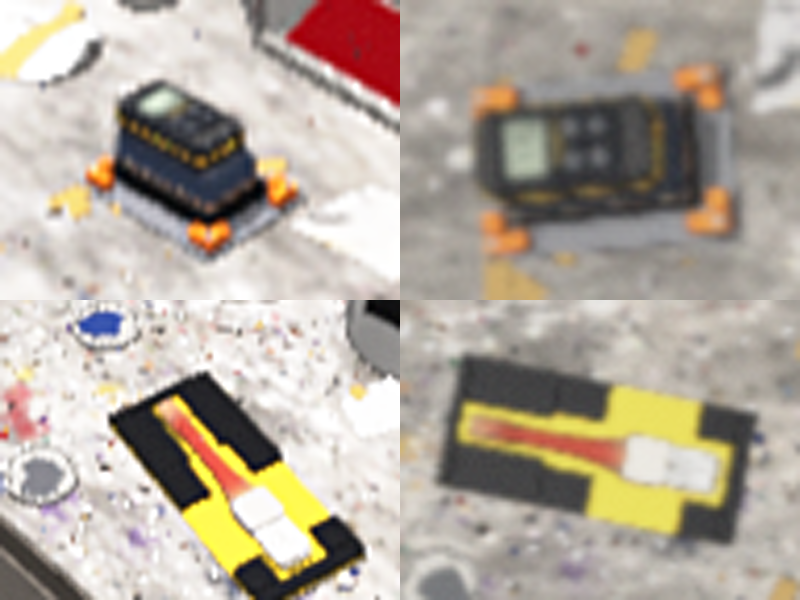

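Run:
```python
from h import *
for cam,k in(('top',(.6054,.3642)),('scene',(.6032,.3597))):
    d=[env.get_image(cam)[1] for _ in range(8)]
    P=np.concatenate([cloud(cam,x).reshape(-1,3) for x in d]); r=P[:,:2]-k; th=.1155
    b=(np.cos(th)*r[:,0]+np.sin(th)*r[:,1])*1000; a=(-np.sin(th)*r[:,0]+np.cos(th)*r[:,1])*1000; z=P[:,2]*1000
    for nm,lo,hi,wid,i in(('gauge top',76,92,20,0),('gauge',63,92,26,0),('block low',32,44,26,0),('blk top',50,60,15,0),('case',12,25,28,0)):
        m=(z>lo)&(z<hi)&(abs(b)<wid)&(abs(a)<70); n=(z>lo)&(z<hi)&(abs(a)<45)&(abs(b)<45)
        if nm.startswith('gauge'): m&=abs(b)>11
        print(cam,nm,'a 2,98%',np.percentile(a[m],[1,5,95,99]).round(1),'b',np.percentile(b[n],[1,5,95,99]).round(1),m.sum())
```

```text
top gauge top a 2,98% [-50.6 -47.   48.3  52.3] b [-27.8 -25.4  21.9  24.7] 1190
top gauge a 2,98% [-52.8 -49.6  48.   53.3] b [-29.7 -27.8  23.3  27.6] 2047
top block low a 2,98% [-60.2 -59.1 -54.  -53.2] b [-34.  -33.  -28.6 -27.5] 164
top blk top a 2,98% [-56.9 -56.4 -51.1 -50.7] b [-30.4 -30.  -26.6 -26.5] 85
top case a 2,98% [-69.9 -68.2 -56.9  69.9] b [-39.7 -36.6  33.7  34.7] 140
scene gauge top a 2,98% [-51.5 -46.4  50.5  58.1] b [-29.2 -26.8  20.9  25.1] 416
scene gauge a 2,98% [-53.1 -50.3  49.   58.4] b [-31.1 -29.   19.9  24.9] 847
scene block low a 2,98% [-60.7 -59.4  11.9  38.4] b [-36.2 -33.8 -24.4 -21.7] 198
scene blk top a 2,98% [-57.1 -56.  -45.6 -44.5] b [-33.2 -30.9 -20.6  22.8] 82
scene case a 2,98% [-68.8 -62.5 -47.9  27.9] b [-39.7 -38.4 -28.7 -26.8] 176
```

```bash
python3 -c "
from workcell import env
print(env.hand_in())"
```

```text
the job is handed in; nothing more can be done
None
```

I packed the kit and handed it in at about 33 s on the robot's clock: case, block (sanding face down) and gauge (screen up) are stacked centred to about 2 mm by the depth images, and the orange-handled brush lies in its tray cut-out, bristles at the wide end, with the blue brush and blue lid not touched.

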